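# Gauge the width of freshly bound pocket books

### The job

Put the red key into the switch slot of the key box and turn it a quarter turn clockwise to switch the sliding-jaw gauge on; then gauge every pocket book on the bench one at a time in the order red, blue, yellow (some may be absent), laying the book flat across the gauge bed and gently sliding the jaw shut across its width until it pushes the sprung anvil in a few millimetres, and holding it there for a moment. Then turn the key back to off, return it upright to its rest slot, and leave all the books lying flat, front cover up and side by side, in the wooden tray and the jaw fully open. Do not squeeze the books hard, and leave the mallet, the tape roll and the glue jar where they are.

Things in the scene. Friction and masses are not known exactly. Their poses are not given: they have to be found in the camera images.
- red_book: red cloth hardback pocket book, pressed solid, lying flat, front cover up: width from spine (-x) to fore-edge 50 mm along its own x, 110 mm long along y, 42 mm thick along z, 0.15 to 0.3 kg. Origin: centre of its underside. It can be gripped from above across its width. May be absent (None).
- blue_book: blue cloth hardback pocket book, pressed solid, lying flat, front cover up: width from spine (-x) to fore-edge 57 mm along its own x, 110 mm long along y, 42 mm thick along z, 0.15 to 0.3 kg. Origin: centre of its underside. It can be gripped from above across its width. May be absent (None).
- yellow_book: yellow cloth hardback pocket book, pressed solid, lying flat, front cover up: width from spine (-x) to fore-edge 64 mm along its own x, 110 mm long along y, 42 mm thick along z, 0.15 to 0.3 kg. Origin: centre of its underside. It can be gripped from above across its width. May be absent (None).
- gauge_spot (a point): on top of the gauge's aluminium bed (320 x 110 mm, 18 mm above the table), midway between the jaw faces when fully open (110 mm apart). x along the gauge from sliding jaw to anvil, z up. A book is gauged lying flat, its width along x, anywhere between the jaws: the jaw pushes it along the bed. Jaw faces are 70 mm wide and 15 mm high (anvil housing 22).
- carriage (a joint): travel of the sliding jaw in m: 0 fully open, up to 0.09 as it closes in the gauge's +x direction; gap between the faces = 0.110 - value + anvil value. About 1.5 N of friction; stays where it is left. At the start it stands partly shut.
- jaw_tab (a point): on the orange upright tab of the sliding jaw: a plate 14 mm thick along the gauge's x, 36 mm wide, top 84 mm above the bed, 69 mm of it free above the blue carriage. This point lies on its middle plane 12 mm below its top, 50 mm behind (-x of) the jaw face. Pinch the tab across its thickness to slide the jaw. Axes as the gauge's.
- anvil (a joint): how far the sprung anvil (the other jaw) is pushed in, m: 0 free, 0.012 at its stop; spring 800 N/m (3 mm is 2.4 N, the stop 9.6 N). A reading counts when the book, pressed by the jaw from the other side, pushes it in at least 3 mm (switch on); hold it half a second. Over 25 N on a book is too hard.
- anvil_face (a point): middle of the anvil's contact face, 8 mm above the bed; axes as the gauge's (the face looks to -x). It moves with the anvil.
- tray: low open wooden tray for the gauged books, 290 mm along its own x, 137 mm along y, walls 5 mm thick and 22 mm high over all, floor 5 mm thick. Origin: centre of its underside. Three books fit side by side with their width along the tray's x, for example at x = -92, 0 and +92 mm.
- key: switch key standing upright: steel blade 20 mm (its x) x 8 mm (its y) x 26 mm long, pointing down, under a red bow 40 mm (x) x 12 mm (y) that goes from 26 to 72 mm above the blade's tip. Origin: centre of the blade's tip. Pinch the bow across its 12 mm. 60 g. It starts in the rest slot.
- switch_slot (a point): centre of the mouth of the slot in the square brass switch rotor (46 mm) on the black key box, 30 mm above the table; slot 21.6 x 9.6 mm, long side along this point's x, 22 mm deep. The point turns with the rotor. The key goes in blade down, its x along the slot's x, and can be left in it.
- rest_slot (a point): centre of the mouth of the key's rest slot in the grey block (60 mm) of the key box (170 x 70 mm), 90 mm from the switch, 30 mm above the table; same size and depth as the switch slot, long side along this point's x, which is also the switch slot's direction when off. z up.
- switch (a joint): angle of the switch rotor in rad: 0 off, 1.57 (its stop) on, grows clockwise seen from above; the key has about 0.1 rad of play in the slot. Light friction, stays where it is left. Counts as on above 1.25, as off below 0.2.
- mallet: bystander: black rubber mallet lying on the table, wooden handle, 250 mm long; origin under its head
- tape_roll: bystander: roll of white tape, 72 mm across, 28 mm high; origin under its centre
- glue_jar: bystander: closed glue jar, 64 mm across, 85 mm high; origin under its centre
Not all that is in view belongs to the job. What is meant by the blue_book is not green, pink or purple, and is the smaller of those in its own colour.

How it is judged:
By the outcome, as a careful person would: the job done as asked, in the order asked, and still so for the second after the job is handed in, with the robot touching nothing.
Of red_book, blue_book, yellow_book only 2 to 3 are there at a start; the rules pass over those that are not, and their reading is None.
At some moment in a run one of red_book, blue_book, yellow_book may be knocked a few centimetres aside while the robot is not near it.
It also fails if it takes over 210 s, if anything falls off the work surface, if the arm or the gripper's body presses on something with over 40 N, if the wrist force passes 120 N, or if a joint passes its speed limit or range.

### The arm

A 7-joint arm with a two-finger parallel gripper is mounted at the origin on the work surface. World frame = base frame: x ahead of the robot, y to its left, z up, the work surface at z = 0. Lengths are in m, angles in degrees, forces in N, time in s.
With the tool pointing down it reaches from about 0.4 to 0.9 m from the base axis. Payload 5.5 kg.
Tool frame: the origin (TCP) lies between the finger pads; the fingertips stand 17 mm ahead of it and the grasp point (between the pads) lies 2 mm behind it; z points along the fingers, y is the line along which they close (so a half turn about z gives the same grasp; the last joint's range is limited). The gripper opens to 92 mm and grips with 3 to 60 N. Pads are 19 mm wide; open, the fingers measure 130 mm over their backs; the gripper's body (75 mm by 190 mm) begins 47 mm behind the grasp point.
Start: joints at [-61.009, 28.699, -24.465, 88.831, 12.651, 65.22, -12.049], TCP at [0.156, 0.631, 0.244] pointing down, gripper open.
Joint ranges: [-164.97, 164.97], [-17.58, 116.51], [-87.97, 89.64], [11.32, 138.91], [-80.73, 260.73], [10.89, 115.49], [-147.41, 147.41]. Speed limits (degrees/s): [147.25, 147.25, 180, 180, 180, 180, 180].

### API

Orientations are given as [roll, pitch, yaw] about the fixed x, y, z axes, in that order (R = Rz(yaw) Ry(pitch) Rx(roll)).
In Python, from cell import env gives the robot as it stands. Calls block until the motion is done:
- env.goto(position, orientation): joint-space move of the TCP to a pose.
- env.movel(position, ori=None, vel=0.15, threshold=None): straight line of the TCP; ori=None keeps the orientation; vel is the mean speed in m/s. With threshold (N) it stops when the force on the tool has changed by that much, and returns True; else False.
- env.goto_joints(angles): joint-space move.
- env.gripper_to(opening, grasp_force=None): finger opening in m; grasp_force is the grip in N (None keeps the last); returns when the fingers have stopped.
- env.dwell(seconds).
- env.inverse_kinematics(position, orientation): joint angles nearest the present ones, or None.
- env.get_state(): the state.
- env.camera(name): name is "side" or "top"; returns the picture (400x640x3 uint8, red, green, blue); there is no depth.
- env.camera_model(name): a dict with "fx", "fy", "cx", "cy" (pixels), "position" and "rotation" of the camera in the world. Camera axes: x right, y up, looking along -z (the intrinsics and any distortion apply to the point x, -y, -z); pixel columns grow to the right and rows downward; lengths in m; the calibration is good to about 2 mm. A picture is of the moment at which its call begins. camera_model takes no time and is no camera call.
A pose or a line that the arm cannot do raises env.IKError and nothing moves.
- env.job_done(): hands the job in; it is judged then, once.
The state is a dict: "t": time; "q": joint angles; "dq": joint speeds; "effort": joint torques, N m; "eef_pos": TCP position; "orientation": TCP orientation; "force": force on the tool from outside, world axes, zero at the start; "torque": the same for the moment, N m; "grip_width": finger opening in m; "grip_force": force on a finger pad.
Only numpy, scipy, OpenCV 4.12 (cv2) and the standard library are available. Lean on these libraries where they do the work, as an engineer would, in place of code of your own. Each camera call takes 0.05 s, during which the arm holds its last target. There are 200 camera calls.

## Working session

There is one attempt and no reset: what is moved stays moved. The work goes in short steps, each a Python script; the robot and the scene stay as the last script left them, time stands still between calls to the robot, and variables do not carry over. Pictures are saved under pics/ and viewed, at most 14 in all, crops included, and the job is handed in when it is done.

```bash
mkdir -p pics; ls; python3 - <<'E'
from cell import env
import cv2
for n in("top","side"):
    cv2.imwrite(f"pics/{n}0.png",env.camera(n)[:,:,::-1]); print(env.camera_model(n))
s=env.get_state();print(s["t"],s["orientation"],s["grip_width"])
E
```

```text
pics
{'fx': 451.40068019516514, 'fy': 451.40068019516514, 'cx': 326.9623430170315, 'cy': 206.03719014217043, 'position': array([0.37924305, 0.07409072, 1.6523671 ]), 'rotation': array([  5.74322659,  -0.26932363, -89.38067482])}
{'fx': 375.9026258267527, 'fy': 375.9026258267527, 'cx': 313.1445639039635, 'cy': 194.90255336002986, 'position': array([ 0.16453187, -0.84428288,  0.84583909]), 'rotation': array([ 51.69293261,   0.25787608, -22.76624634])}
0.1 [-1.79901181e+02 -1.68384861e-03  1.66090739e+02] 0.09192928351768823
```

View pics/top0.png

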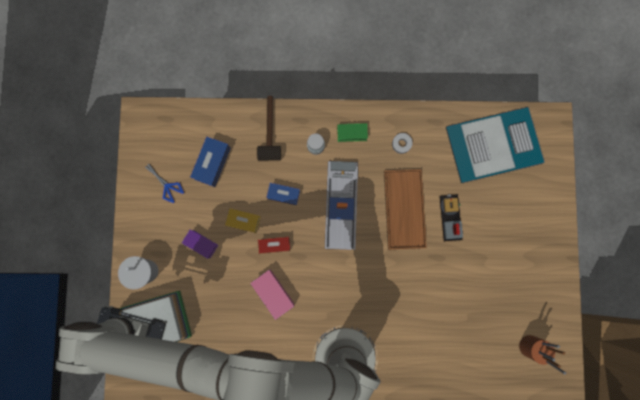

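View pics/side0.png

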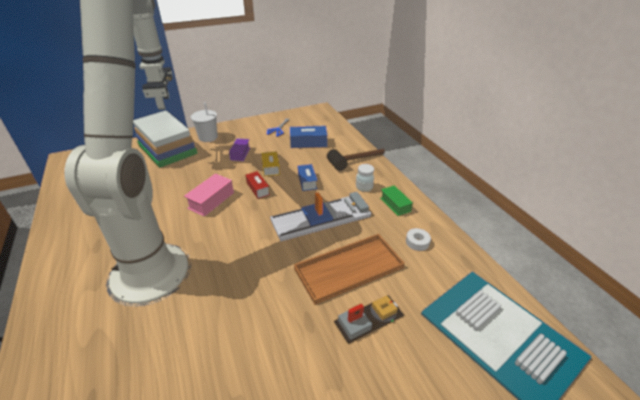

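The blue-coloured objects are the large book at (210,161) and the small one at (284,192). The small one fits, since the blue_book is the smaller of its colour. The purple one at (200,243), green at (352,131) and pink at (272,293) are decoys. Red is at (274,244) and yellow at (243,220). I'll confirm this in an enlarged crop.

```bash
python3 - <<'E'
import cv2
a=cv2.imread("pics/top0.png")
cv2.imwrite("pics/c1.png",cv2.resize(a[150:260,215:475],None,fx=3.07,fy=3.07,interpolation=cv2.INTER_CUBIC))
a=cv2.imread("pics/side0.png")
cv2.imwrite("pics/c2.png",cv2.resize(a[140:345,225:425],None,fx=2.9,fy=2.9,interpolation=cv2.INTER_CUBIC))
E
```

```text
(no output)
```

View pics/c1.png

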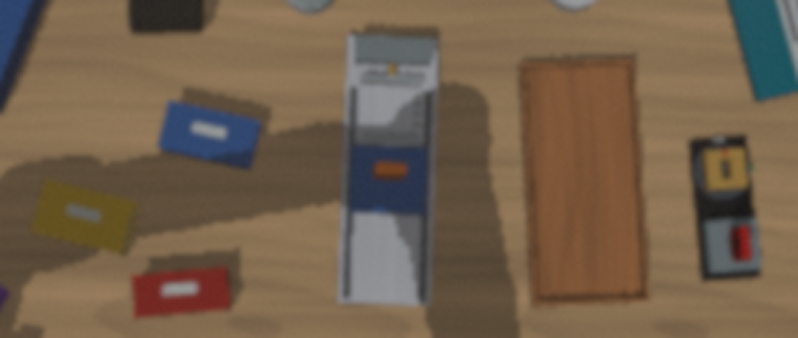

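View pics/c2.png

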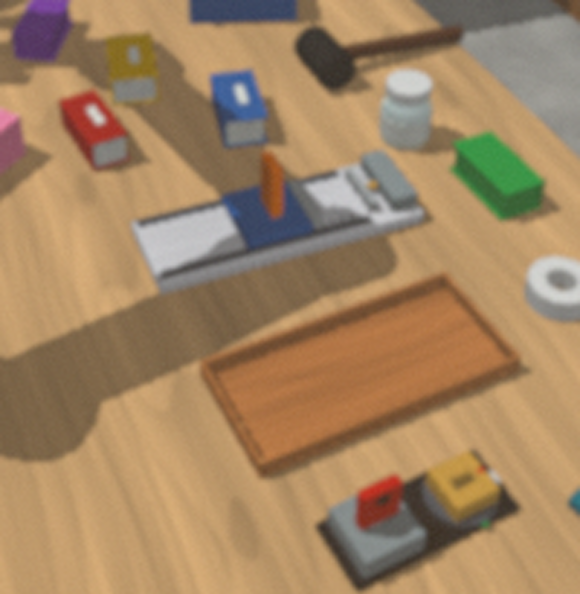

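Confirmed: the labelled small red, blue and yellow books are all there. In crop c1 they are at (182,290), (210,132) and (84,213). The gauge's anvil is at the far (+x) end and its orange tab is at (391,170). The tray is centred near (583,180). On the key box the key sits in the grey block at (740,243), and the brass switch is at (725,168). Next I fit poses by silhouette.

```bash
cat > h.py <<'E'
from cell import env
import cv2, numpy as np
from scipy.optimize import minimize
from scipy.spatial.transform import Rotation as R
CM={n:env.camera_model(n) for n in("top","side")}
def proj(P,n):
    c=CM[n]; p=(np.atleast_2d(P)-c["position"])@R.from_euler("xyz",c["rotation"],degrees=True).as_matrix()
    return np.c_[c["cx"]+c["fx"]*p[:,0]/-p[:,2], c["cy"]-c["fy"]*p[:,1]/-p[:,2]]
def unproj(uv,z,n="top"):
    c=CM[n]; d=R.from_euler("xyz",c["rotation"],degrees=True).as_matrix()@[(uv[0]-c["cx"])/c["fx"],-(uv[1]-c["cy"])/c["fy"],-1]
    return c["position"]+d*(z-c["position"][2])/d[2]
def box(lx,ly,z0,z1,ox=0,oy=0):
    return np.array([[ox+a*lx/2,oy+b*ly/2,z] for a in(-1,1) for b in(-1,1) for z in(z0,z1)])
def place(B,p):
    t=np.deg2rad(p[2]); c,s=np.cos(t),np.sin(t)
    return np.c_[B[:,0]*c-B[:,1]*s+p[0],B[:,0]*s+B[:,1]*c+p[1],B[:,2]]
S=6
def fit(boxes,p0,masks,pad=10,views=("top","side")):
    """pose (x,y,yaw deg) whose projected boxes' silhouette best matches the masks"""
    data=[]
    for n in views:
        uv=np.vstack([proj(place(B,p0),n) for B in boxes]); lo=np.floor(uv.min(0)-pad).astype(int); hi=np.ceil(uv.max(0)+pad).astype(int)
        m=masks[n][lo[1]:hi[1],lo[0]:hi[0]].astype(np.float32)
        data.append((n,lo,m))
    def cost(p):
        e=0
        for n,lo,m in data:
            im=np.zeros((m.shape[0]*S,m.shape[1]*S),np.uint8)
            for B in boxes:
                uv=(proj(place(B,p),n)-lo+.5)*S-.5
                cv2.fillConvexPoly(im,cv2.convexHull(np.round(uv*16).astype(np.int32)),255,shift=4)
            im=cv2.resize(im,m.shape[::-1],interpolation=cv2.INTER_AREA)/255.
            e+=((im-m)**2).sum()/m.sum()
        return e
    best=None
    for dy in(-12,0,12):
        q=np.array(p0)+[0,0,dy]
        r=minimize(cost,q,method="Nelder-Mead",options=dict(initial_simplex=[q,q+[.008,0,0],q+[0,.008,0],q+[0,0,8]],xatol=1e-4,fatol=1e-4))
        if best is None or r.fun<best.fun: best=r
    return best.x,best.fun
W=dict(red=.050,blue=.057,yellow=.064)
def cmask(img,col):
    h=cv2.cvtColor(img,cv2.COLOR_RGB2HSV); H,Sa=h[...,0].astype(int),h[...,1]
    if col=="red": m=((H<6)|(H>172))&(Sa>140)
    elif col=="blue": m=(H>100)&(H<125)&(Sa>110)
    else: m=(H>21)&(H<34)&(Sa>140)
    return m
def hullmask(m,c,r=24):
    """convex hull of the mask component nearest pixel c"""
    m=cv2.morphologyEx(m.astype(np.uint8),cv2.MORPH_OPEN,np.ones((2,2)))
    n,l,st,ce=cv2.connectedComponentsWithStats(m)
    ok=[i for i in range(1,n) if st[i,4]>30 and np.hypot(*(ce[i]-c))<r]
    if not ok: return None
    i=min(ok,key=lambda i:np.hypot(*(ce[i]-c))); o=np.zeros(m.shape,np.uint8)
    return cv2.fillConvexPoly(o,cv2.convexHull(np.argwhere(l==i)[:,::-1].astype(np.int32)),1), ce[i], st[i,4]
def book(col,px,z0=0,img=None,yaw0=90):
    """pose from the top view; (x,y,yaw of width axis)"""
    img=env.camera("top") if img is None else img
    h=hullmask(cmask(img,col),px)
    if h is None: return None
    p=unproj(h[1],z0+.035)
    return fit([box(W[col],.11,z0,z0+.042)],[p[0],p[1],yaw0],{"top":h[0]},views=("top",))
E
cat > m.py <<'E'
from h import *
import cv2
T,Sd=[cv2.imread(f"pics/{n}0.png")[:,:,::-1].copy() for n in("top","side")]
PX=dict(red=(274,244),blue=(284,192),yellow=(243,220))
for c in PX: print(c,*book(c,PX[c],img=T,yaw0=0))
def hsv(i): return [a.astype(int) for a in cv2.split(cv2.cvtColor(i,cv2.COLOR_RGB2HSV))]
for n,im in(("top",T),("side",Sd)):
    H,Sa,V=hsv(im)
    for name,uv in dict(wood=(430,240) if n=="top" else (300,350),tray=(405,200) if n=="top" else (350,265),bed=(341,240) if n=="top" else (290,222),black=(457,221) if n=="top" else (376,318),carr=(341,215) if n=="top" else (310,222),shadow=(300,200) if n=="top" else(250,250)).items(): print(n,name,H[uv[1],uv[0]],Sa[uv[1],uv[0]],V[uv[1],uv[0]])
# key box by hand-picked centre
rot=lambda u,v:(215+u/3.07,150+v/3.07)
print("tray",[unproj(rot(*q),.022)[:2].round(4) for q in((519,60),(636,57),(648,298),(534,303))])
print("bed near",[unproj(rot(*q),.018)[:2].round(4) for q in((337,301),(430,303),(349,36),(440,33))])
print("tab",unproj(rot(391,170),.100)[:2]); print("rest",unproj(rot(741,240),.07)[:2],"sw",unproj(rot(725,168),.03)[:2])
# object masks
km={}
for n,im in(("top",T),("side",Sd)):
    H,Sa,V=hsv(im); km[n]=((Sa<75)|(V<60)|((H<6)|(H>172))&(Sa>140))
r=unproj(rot(741,240),.07); s=unproj(rot(725,168),.03); c=(r+s)/2
om={}
for n,im in(("top",T),("side",Sd)):
    H,Sa,V=hsv(im); om[n]=((H<13)&(Sa>150))
p=unproj(rot(391,170),.1)
for v in(("top","side"),("top",),("side",)): print("tab fit",*fit([box(.014,.036,.033,.102)],[p[0],p[1],0],om,views=v))
rm={n:cmask(i,"red") for n,i in(("top",T),("side",Sd))}
for v in(("top","side"),("top",),("side",)): print("key fit",*fit([box(.040,.012,.034,.080)],[r[0],r[1],0],rm,views=v))
E
python3 m.py
```

```text
red [0.39810155 0.25408769 6.42356356] 0.056521066558111135
blue [  0.58351428   0.22483446 -12.82464817] 0.18141234755160907
yellow [  0.48535571   0.37340968 -14.68560587] 0.2522003352154652
top wood 16 100 135
top tray 13 141 123
top bed 114 8 151
top black 98 19 55
top carr 110 116 75
top shadow 16 94 92
side wood 17 110 206
side tray 13 152 171
side bed 140 4 196
side black 11 26 79
side carr 111 91 92
side shadow 17 113 194
tray [array([ 0.68  , -0.1394]), array([ 0.6852, -0.2791]), array([ 0.3988, -0.2903]), array([ 0.3915, -0.1565])]
bed near [array([0.3914, 0.0744]), array([ 0.3903, -0.0348]), array([0.7074, 0.0636]), array([ 0.7124, -0.0453])]
tab [0.5383473  0.01526725]
rest [ 0.46548009 -0.38674179] sw [ 0.55233514 -0.38103081]
tab fit [  0.54148508   0.01808947 -17.83427774] 1.9133248187845198
tab fit [0.5427679  0.01625854 0.56234932] 1.3173099577085736
tab fit [  0.54237333   0.01929011 -16.92299074] 0.5345602535610131
key fit [ 0.46328124 -0.38851209 14.02176545] 1.1908899153940748
key fit [ 0.46241024 -0.3868764  -1.0225667 ] 0.6243058725367494
key fit [ 0.46536867 -0.38557724 20.22583329] 0.43794684490186225
```

```bash
cat > m2.py <<'E'
from h import *
I={n:cv2.imread(f"pics/{n}0.png")[:,:,::-1].copy() for n in("top","side")}
def comp(m,uv):
    m=cv2.morphologyEx(m.astype(np.uint8),cv2.MORPH_CLOSE,np.ones((3,3)))
    n,l,st,ce=cv2.connectedComponentsWithStats(m); 
    ys,xs=np.nonzero(l); k=np.argmin((xs-uv[0])**2+(ys-uv[1])**2); i=l[ys[k],xs[k]]
    o=(l==i).astype(np.uint8); cs,_=cv2.findContours(o,cv2.RETR_EXTERNAL,cv2.CHAIN_APPROX_NONE)
    return cv2.drawContours(np.zeros_like(o),cs,-1,1,-1)
tm,km,gm={},{},{}
for n,i in I.items():
    H,S_,V=[a.astype(int) for a in cv2.split(cv2.cvtColor(i,cv2.COLOR_RGB2HSV))]
    tm[n]=comp((H<=14)&(S_>118),(405,200) if n=="top" else (350,265))
    km[n]=comp((S_<70)|(V<62)|(((H<8)|(H>172))&(S_>130))|((H>17)&(S_>132)),(457,225) if n=="top" else (376,318))
    gm[n]=comp((S_<65)|(H>90),(341,240) if n=="top" else (290,222))
    print(n,tm[n].sum(),km[n].sum(),gm[n].sum())
V=(("top","side"),("top",),("side",))
for v in V: print("tray",v,*fit([box(.290,.137,0,.022)],[.539,-.216,2.8],tm,views=v))
for h in(.012,.018,.024):
    kb=[box(.17,.07,0,h),box(.06,.06,0,.03,ox=-.045),box(.046,.046,0,.03,ox=.045),box(.04,.012,.034,.08,ox=-.045)]
    for v in V: print("key",h,v,*fit(kb,[.509,-.384,3],km,views=v))
gb=[box(.32,.11,0,.018)]
for v in V: print("gauge",v,*fit(gb,[.55,.015,-2],gm,views=v))
H=cv2.cvtColor(I["top"],cv2.COLOR_RGB2HSV)
q=np.array([.541,.017,-2.]) 
for n in I:
    o=I[n].copy()
    cv2.imwrite(f"pics/mask_{n}.png",np.hstack([255*m[n][130:350] for m in(tm,km,gm)]))
E
python3 m2.py
```

```text
top 3010 816 2767
side 4129 1506 2900
tray ('top', 'side') [ 0.53778628 -0.21446178  3.03227199] 0.04668517492156307
tray ('top',) [ 0.53778743 -0.21573794  2.89100608] 0.01611050694787719
tray ('side',) [ 0.53753777 -0.21345431  3.07683243] 0.023160024988060468
key 0.012 ('top', 'side') [ 0.5104281  -0.38269552  7.07171659] 0.3881621846963189
key 0.012 ('top',) [ 0.51047855 -0.38671056  5.31455963] 0.13038098091985736
key 0.012 ('side',) [ 0.51238207 -0.37924385  6.19600655] 0.2186085237417624
key 0.018 ('top', 'side') [ 0.51005954 -0.38201567  7.09801441] 0.44649136422775026
key 0.018 ('top',) [ 0.5101102  -0.38539064  5.69218688] 0.158974621374886
key 0.018 ('side',) [ 0.51247543 -0.37862524  6.94648664] 0.2622719323909029
key 0.024 ('top', 'side') [ 0.51016465 -0.38137156  7.45019699] 0.5112485553184958
key 0.024 ('top',) [ 0.5093117  -0.38388105  5.52493025] 0.1908057986747179
key 0.024 ('side',) [ 0.5137696  -0.37986896  7.41564655] 0.3094939478278096
gauge ('top', 'side') [ 0.55016669  0.0175112  -1.34438464] 0.14586592840205886
gauge ('top',) [ 0.54999477  0.01683433 -1.26926938] 0.024524458706007685
gauge ('side',) [ 0.55051248  0.01870603 -1.12451107] 0.11619235917477595
```

```bash
cat > m3.py <<'E'
from h import *
I={n:np.mean([env.camera(n) for _ in range(4)],axis=0).astype(np.uint8) for n in("top","side")}
F=10;out=[]
for n,(u,v,w,h) in dict(top=(434,188,36,58),side=(330,288,78,58)).items():
    a=cv2.resize(I[n][v:v+h,u:u+w],None,fx=F if n=="top" else 7,fy=F if n=="top" else 7,interpolation=cv2.INTER_CUBIC); f=a.shape[0]/h
    for B in (box(.17,.07,0,.012),box(.06,.06,0,.03,ox=-.045),box(.046,.046,0,.03,ox=.045),box(.04,.012,.034,.08,ox=-.045)):
        q=((proj(place(B,[.5105,-.385,5.4]),n)-[u,v]+.5)*f).astype(int)
        for i in range(8):
            for j in range(i):
                if bin(i^j).count("1")==1: cv2.line(a,tuple(map(int,q[i])),tuple(map(int,q[j])),(0,255,255),1)
    out.append(a[:,:,::-1])
H=max(a.shape[0] for a in out); out=[cv2.copyMakeBorder(a,0,H-a.shape[0],0,0,cv2.BORDER_CONSTANT) for a in out]
o=np.hstack(out); o=cv2.resize(o,None,fx=.88,fy=.88);o=o[:600,:800]; print(o.shape)
cv2.imwrite("pics/key.png",o)
E
python3 m3.py
```

```text
(510, 797, 3)
```

View pics/key.png

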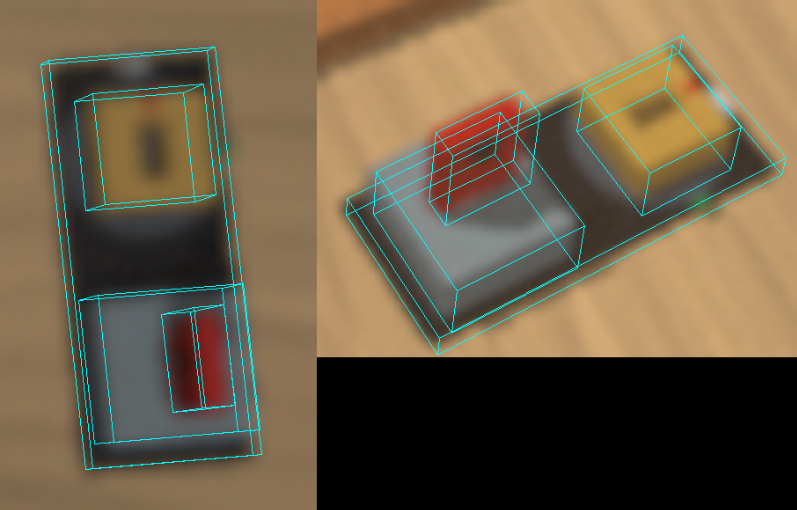

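The overlay matches in the top view: key box centre is about (0.5105,-0.385) with yaw about 5°, key bow at (200,360) and slot at (152,150) in the crop. Now I grasp the key.

```bash
cat >> h.py <<'E'
def st(msg=""):
    s=env.get_state(); print(msg,"t%.1f"%s["t"],"p",np.round(s["eef_pos"],4),"yaw %.2f"%s["orientation"][2],"F",np.round(s["force"],1),"M",np.round(s["torque"],2),"w%.4f g%.1f"%(s["grip_width"],s["grip_force"])); return s
def D(yaw): return [180,0,yaw]
def dirv(yaw): t=np.deg2rad(yaw); return np.array([np.cos(t),np.sin(t),0])
E
python3 - <<'E'
from h import *
Y=4.8
k=np.array([.5105,-.385,0])-.045*dirv(Y)
for o in(0,180):
    for d in(0,-90):
        for x in (k,k+.09*dirv(Y)): 
            q=env.inverse_kinematics([*x[:2],.09],D(Y+o+d)); print(o,d,None if q is None else np.round(q))
o=0 if env.inverse_kinematics([*k[:2],.09],D(Y)) is not None and abs(env.inverse_kinematics([*k[:2],.09],D(Y))[6])<140 else 180
E
```

```text
0 0 [  9.  39.  39. 103. -32.  49. -22.]
0 0 [ -1.  50.  52.  93. -45.  59. -20.]
0 -90 [ -6.  53.  65. 104. -55.  62. -95.]
0 -90 [  -7.   58.   64.   93.  -56.   67. -103.]
180 0 [ 24.  34.  18. 103. -14.  45. 143.]
180 0 [ 16.  41.  24.  93. -20.  51. 142.]
180 -90 [ 16.  36.  29. 103. -23.  47.  61.]
180 -90 [  9.  43.  35.  93. -29.  53.  59.]
```

```bash
python3 - <<'E'
from h import *
Y=4.8
k=np.array([.5105,-.385,0])-.045*dirv(Y)
env.goto([*k[:2],.17],D(Y)); st("above")
hit=env.movel([*k[:2],.066],threshold=8,vel=.1); st(f"down {hit}")
env.gripper_to(0.0,15); s=st("grip")
cv2.imwrite("pics/g1.png",np.hstack([env.camera("side")[230:370,280:440],env.camera("top")[160:300,400:520]])[:,:,::-1].repeat(2,0).repeat(2,1))
E
```

```text
above t4.2 p [ 0.4663 -0.388   0.1698] yaw 4.88 F [-0.3  0.2 -0. ] M [-0.1   0.18 -0.01] w0.0917 g0.0
down False t5.4 p [ 0.466  -0.3893  0.0667] yaw 4.80 F [ 0.3 -0.3 -0.5] M [-0.08  0.18 -0.  ] w0.0917 g0.0
grip t6.6 p [ 0.4656 -0.3875  0.0657] yaw 4.82 F [-1.4  4.6  2.8] M [ 1.    0.31 -0.  ] w0.0119 g15.0
```

View pics/g1.png

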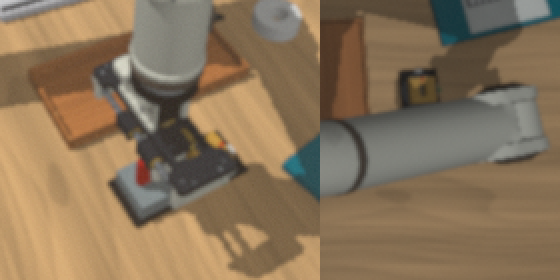

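The key is held between the pads (width 11.9 mm). I'll null the side force, then lift, shift and insert with a small search.

```bash
python3 - <<'E'
from h import *
Y=4.8
f0=np.array([0,0]); p=np.array([*env.get_state()["eef_pos"]])
c=np.array([.4657,-.3888])
for i in range(3):
    F=np.array(env.get_state()["force"][:2]); c=c+F/6000
    env.movel([*c,.066],D(Y),vel=.05)
s=st("nulled"); p=np.array(s["eef_pos"])
env.movel([*p[:2],.115],D(Y),vel=.08); st("lift")
t=p[:2]+.09*dirv(Y)[:2]
env.movel([*t,.115],D(Y),vel=.1); env.movel([*t,.094],D(Y),vel=.05); st("over")
n=0
offs=[(0,0)]+[(r*np.cos(a),r*np.sin(a)) for r in(.0012,.0024,.0036) for a in np.arange(0,2*np.pi,np.pi/4 if r<.003 else np.pi/6)]
for o in offs:
    env.movel([t[0]+o[0],t[1]+o[1],.091],D(Y),vel=.05)
    hit=env.movel([t[0]+o[0],t[1]+o[1],.068],D(Y),vel=.03,threshold=6); n+=1
    s=st(f"try{n} {np.round(np.array(o)*1e3,1)} {hit}")
    if s["eef_pos"][2]<.080 or n>12: break
E
```

```text
nulled t7.5 p [ 0.4655 -0.3873  0.0661] yaw 4.78 F [ 0.   2.  -1.2] M [ 0.28  0.22 -0.  ] w0.0118 g15.0
lift t8.2 p [ 0.4656 -0.387   0.1149] yaw 4.82 F [-0.4  0.4 -0.8] M [-0.03  0.1   0.01] w0.0121 g15.0
over t9.9 p [ 0.555  -0.3798  0.0937] yaw 4.79 F [ 0.6  0.2 -0.9] M [-0.08  0.12 -0.03] w0.0120 g15.0
try1 [0. 0.] False t11.0 p [ 0.5552 -0.38    0.0682] yaw 4.80 F [-0.3  1.1 -0.9] M [-0.05  0.19 -0.03] w0.0118 g15.0
```

Inserted on the first try. Now I turn it clockwise in steps, nulling the side force.

```bash
cat >> h.py <<'E'
def turn(y0,y1,z,n=7):
    c=np.array(env.get_state()["eef_pos"][:2])
    for y in np.linspace(y0,y1,n+1)[1:]:
        env.movel([*c,z],D(y),vel=.03)
        F=np.array(env.get_state()["force"][:2]); c=c+np.clip(F/6000,-.001,.001)
    env.movel([*c,z],D(y1),vel=.03)
    return st("turned")
E
python3 - <<'E'
from h import *
env.movel([.5553,-.380,.0672],D(4.8),vel=.03); st()
turn(4.8,4.8-92,.0672)
E
```

```text
t11.3 p [ 0.5554 -0.38    0.0673] yaw 4.80 F [-0.2  1.2 -1. ] M [-0.02  0.13 -0.04] w0.0118 g15.0
turned t14.2 p [ 0.5522 -0.3837  0.0672] yaw -87.12 F [-4.4 -2.   1.4] M [-0.5   1.35  0.02] w0.0117 g15.0
```

```bash
python3 - <<'E'
from h import *
G=-1.3
env.gripper_to(.05); s=st("rel"); p=s["eef_pos"]
env.movel([p[0],p[1],.19],D(-87.2),vel=.2)
env.goto([.541,.017,.19],D(G-90)); s=st("over tab"); print(np.round(s["q"]))
a=env.camera("side"); b=env.camera("top")
cv2.imwrite("pics/k2.png",cv2.resize(np.hstack([a[285:350,325:410],b[180:245,425:480]]),None,fx=5,fy=5,interpolation=cv2.INTER_CUBIC)[:,:,::-1])
E
```

```text
rel t15.0 p [ 0.553  -0.3838  0.0672] yaw -87.20 F [-0.5  0.4  0.3] M [0.07 0.11 0.04] w0.0499 g0.0
over tab t17.3 p [0.5411 0.0158 0.19  ] yaw -91.38 F [ 0.1 -0.   0.9] M [0.01 0.13 0.02] w0.0500 g0.0
[ -59.   57.   89.  110.  -59.   79. -134.]
```

View pics/k2.png

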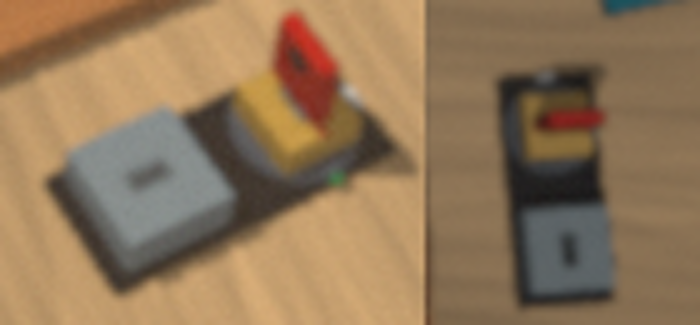

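The key now stands across in the brass switch at (565,118) in the crop, so the switch is on. I'll put the arm into a neutral posture, then grip the tab and open the jaw to its stop.

```bash
python3 - <<'E'
from h import *
G=-1.3; g=dirv(G)
env.movel([.541,.017,.25],vel=.2)
env.goto_joints([0,30,0,90,0,60,0]); s=st("neutral"); print(s["orientation"])
env.goto([.541,.017,.17],D(G+90)); print(np.round(env.get_state()["q"]))
hit=env.movel([.541,.017,.092],vel=.12,threshold=8); st(f"down {hit}")
env.gripper_to(0,20); s=st("pinch")
E
```

```text
neutral t19.9 p [ 0.6598 -0.0269  0.2012] yaw 89.95 F [0.4 0.2 0.6] M [-0.1   0.06 -0.01] w0.0505 g0.0
[-1.79877132e+02  7.18525515e-03  8.99545785e+01]
[ -4.  21.  -1. 109.   0.  50.  -6.]
down False t21.3 p [0.5418 0.0169 0.0924] yaw 88.68 F [0.2 0.1 0.3] M [-0.1   0.03 -0.02] w0.0504 g0.0
pinch t22.0 p [0.5409 0.017  0.0922] yaw 88.69 F [-3.  -0.5  3.3] M [-0.13  0.37 -0.13] w0.0137 g20.0
```

```bash
python3 - <<'E'
from h import *
G=-1.3; g=dirv(G)
p=np.array(env.get_state()["eef_pos"]); p[2]=.092; 
hit=env.movel(p-.095*g,vel=.05,threshold=6); s=st(f"open {hit}")
env.dwell(.2); st()
E
```

```text
open True t23.1 p [0.488  0.0184 0.0922] yaw 88.70 F [1.2 0.6 1.7] M [-0.12  0.03 -0.14] w0.0137 g20.0
 t23.3 p [0.4881 0.0184 0.0922] yaw 88.69 F [-1.7  0.2  5.5] M [-0.16  0.43 -0.13] w0.0137 g20.0
```

```bash
python3 - <<'E'
from h import *
G=-1.3; g=dirv(G)
p=np.array(env.get_state()["eef_pos"]); p[2]=.092
hit=env.movel(p-.04*g,vel=.03,threshold=10); s=st(f"open {hit}")
print([unproj((215+391/3.07,150+v/3.07),.03)[:2].round(4) for v in(65,83,145)], [proj([.488-.105*0+.05,.017,.033],"top")])
E
```

```text
open True t23.6 p [0.488  0.0184 0.0922] yaw 88.67 F [-0.8  0.2  3.2] M [-0.13  0.16 -0.1 ] w0.0138 g20.0
[array([0.6707, 0.0135]), array([0.6491, 0.0134]), array([0.5752, 0.0128])] [array([[341.16211089, 207.35196557]])]
```

Tab at the open stop is at x=0.488. That agrees with the anvil face seen at about 0.649, so gauge_spot is about (0.593, 0.016). Next I do the red book: fresh look, pick and lay down.

```bash
cat >> h.py <<'E'
G=-1.3; g=dirv(G); TAB=np.array([.4882,.0184]); SPOT=TAB+.105*g[:2]-[0,.0]; SPOT[1]=.0165
TR=np.array([.5378,-.2148]); TY=3.0; HG=.042; ZT=.2
PX=dict(red=(274,244),blue=(284,192),yellow=(243,220))
def pick(xy,wy,z0,col):
    y=(wy+90)
    if y>180: y-=360
    env.goto([*xy,ZT],D(y)); env.gripper_to(.092)
    hit=env.movel([*xy,z0+HG],vel=.15,threshold=8); st(f"at book {hit}")
    env.gripper_to(0,20); s=st("gripped")
    ok=abs(s["grip_width"]-W[col])<.004
    if ok: env.movel([*xy,ZT],vel=.15); s=st("lifted"); ok=s["grip_width"]>W[col]-.004
    return ok
def put(xy,wy,z0,col):
    env.goto([*xy,ZT],D(wy+90))
    env.movel([*xy,z0+HG+.008],vel=.15)
    hit=env.movel([*xy,z0+HG],vel=.03,threshold=5); st(f"put {hit}")
    env.gripper_to(W[col]+.010); env.movel([*xy,ZT],vel=.2)
def gauge(col,a=.0055):
    env.gripper_to(.05); env.goto([*TAB,.17],D(G+90)); env.movel([*TAB,.092],vel=.12); env.gripper_to(0,20); s=st("tab")
    z=.092; p=np.array(s["eef_pos"][:2]); c=.110-W[col]+a
    env.movel([*(TAB+(c-.012)*g[:2]),z],vel=.06); st("near")
    hit=env.movel([*(TAB+c*g[:2]),z],vel=.02,threshold=14); st(f"pressed {hit}")
    env.dwell(.5); s=st("hold"); print("tab travel",round(float((np.array(s["eef_pos"][:2])-TAB)@g[:2]),4),"want",c)
    env.dwell(.5); return s
def jaw_open():
    env.movel([*TAB,.092],vel=.08); env.movel([*(TAB-.004*g[:2]),.092],vel=.03,threshold=8); st("jaw open")
    env.gripper_to(.05); p=env.get_state()["eef_pos"]; env.movel([p[0],p[1],.19],vel=.2)
E
python3 - <<'E'
from h import *
env.gripper_to(.05); p=env.get_state()["eef_pos"]; env.movel([p[0],p[1],.19],vel=.2)
im=env.camera("top"); cv2.imwrite("pics/t1.png",im[:,:,::-1])
for c in PX: print(c,book(c,PX[c],img=im,yaw0=0))
b=book("red",PX["red"],img=im,yaw0=0)[0]
if pick(b[:2],b[2],0,"red"): put(SPOT+.004*g[:2],G,.018,"red")
cv2.imwrite("pics/t2.png",np.hstack([env.camera("top")[120:270,220:420],env.camera("side")[120:270,220:420]])[:,:,::-1].repeat(2,0).repeat(2,1))
st()
E
```

```text
red (array([0.39794629, 0.2539592 , 6.31206863]), np.float64(0.058222200459910195))
blue (array([  0.58338878,   0.2239617 , -14.2873401 ]), np.float64(0.15505545535317253))
yellow (array([  0.48581777,   0.37041479, -13.34929623]), np.float64(0.06356101569967797))
at book False t28.1 p [0.3985 0.2544 0.0427] yaw 96.31 F [-0.3 -0.1 -0.1] M [-0.08 -0.    0.03] w0.0920 g0.0
gripped t28.9 p [0.3983 0.2541 0.0421] yaw 96.31 F [ 1.3 -0.1  0.4] M [-0.07 -0.14  0.03] w0.0496 g20.0
lifted t30.1 p [0.3972 0.2535 0.1991] yaw 96.31 F [-0.4  0.4 -2.7] M [-0.13  0.05  0.01] w0.0497 g20.0
put False t32.7 p [0.5974 0.0164 0.0601] yaw 88.69 F [-0.5 -0.5 -1.5] M [-0.09 -0.1   0.02] w0.0496 g20.0
 t34.1 p [0.5959 0.0163 0.1981] yaw 88.70 F [-0.8  0.9 -0.5] M [-0.04  0.08  0.03] w0.0601 g0.0
```

View pics/t2.png

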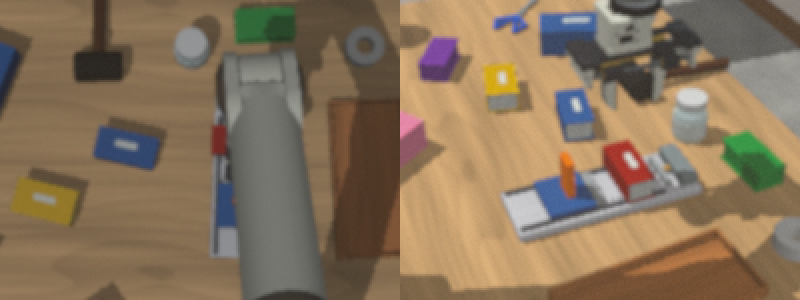

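The red book lies flat on the bed between the jaws, at (630,170) in the right half, square to them. Now I gauge it.

```bash
python3 - <<'E'
from h import *
gauge("red")
cv2.imwrite("pics/t3.png",cv2.resize(env.camera("side")[170:270,260:400],None,fx=4,fy=4,interpolation=cv2.INTER_CUBIC)[:,:,::-1])
E
```

```text
tab t36.5 p [0.4883 0.0184 0.0922] yaw 88.68 F [-0.4  0.2  3. ] M [-0.1   0.2  -0.13] w0.0142 g20.0
near t37.5 p [0.5428 0.017  0.0922] yaw 88.69 F [ 0.2 -0.4  2.9] M [-0.22  0.09 -0.15] w0.0140 g20.0
pressed True t38.2 p [0.5516 0.0167 0.0922] yaw 88.68 F [-2.2 -0.2  5.6] M [-0.02 -0.05 -0.13] w0.0141 g20.0
hold t38.7 p [0.5516 0.0167 0.0922] yaw 88.67 F [-0.2  1.2  4. ] M [ 0.15 -0.2  -0.1 ] w0.0140 g20.0
tab travel 0.0635 want 0.0655
```

View pics/t3.png

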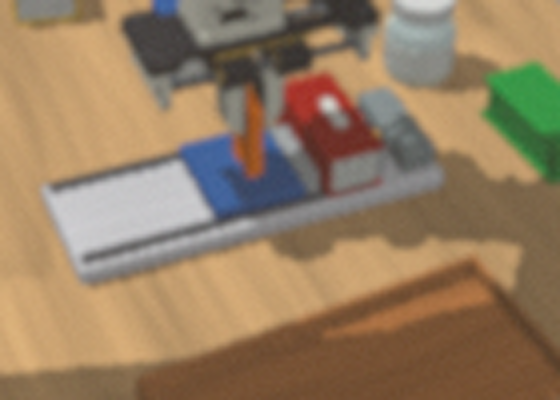

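The jaw has reached the book but stopped slightly short. I'll press a bit further in small steps and watch the force.

```bash
python3 - <<'E'
from h import *
def samp():
    f=[]
    for _ in range(6): env.dwell(.1); s=env.get_state(); f.append(s["force"])
    print("travel %.4f"%((np.array(s["eef_pos"][:2])-TAB)@g[:2]),"F",np.mean(f,0).round(1),"t",s["t"])
samp()
for c in(.0645,.0655,.0667): env.movel([*(TAB+c*g[:2]),.092],vel=.02); samp()
E
```

```text
travel 0.0633 F [-0.4  1.7  4.8] t 39.825
travel 0.0634 F [-3.7  0.3  9.6] t 40.675
travel 0.0634 F [-6.4  0.3 12.4] t 41.525
travel 0.0639 F [-8.5  0.6 14.6] t 42.375
```

```bash
cat >> h.py <<'E'
def samp(n=6):
    f=[]
    for _ in range(n): env.dwell(.1); s=env.get_state(); f.append(s["force"])
    t=(np.array(s["eef_pos"][:2])-TAB)@g[:2]; f=np.mean(f,0)
    print("travel %.4f z %.4f"%(t,s["eef_pos"][2]),"F",f.round(1),"M",np.round(s["torque"],2),"t",round(s["t"],1)); return t,f
E
python3 - <<'E'
from h import *
env.movel([*(TAB+.0667*g[:2]),.094],vel=.02); samp()
for c in(.068,.069): env.movel([*(TAB+c*g[:2]),.094],vel=.02); samp()
E
```

```text
travel 0.0638 z 0.0922 F [-5.5  1.1 -3.2] M [ 0.14  0.76 -0.03] t 43.2
travel 0.0651 z 0.0922 F [-5.3  1.  -3.9] M [ 0.11  0.79 -0.07] t 44.1
travel 0.0658 z 0.0922 F [-6.2  0.6 -2.9] M [ 0.07  0.95 -0.02] t 44.9
```

With the vertical preload relieved, the travel is 65.8 mm and the force 6.2 N (spring plus friction). That puts the anvil in about 5.8 mm, so the reading is held. Now I open the jaw and move red to the tray, then fetch blue.

```bash
cat >> h.py <<'E'
def gauge(col,a=.0055):
    env.gripper_to(.05); env.goto([*TAB,.17],D(G+90)); env.movel([*TAB,.092],vel=.12); env.gripper_to(0,20); st("tab")
    want=.110-W[col]+a
    env.movel([*(TAB+(want-.012)*g[:2]),.0925],vel=.06)
    c=want-.004
    for i in range(12):
        env.movel([*(TAB+c*g[:2]),.0938],vel=.02); t,f=samp(2)
        if t>want-.0004 or f[0]<-10: break
        c+=min(.0015,want-t+.0003)
    samp(10)
def jaw_open():
    env.movel([*(TAB+.001*g[:2]),.0935],vel=.08); hit=env.movel([*(TAB-.004*g[:2]),.093],vel=.03,threshold=8); samp(2)
    env.gripper_to(.05); p=env.get_state()["eef_pos"]; env.movel([p[0],p[1],.19],vel=.2)
def from_gauge(col): return pick(SPOT+(.0562-W[col]/2)*g[:2],G,.018,col)
def to_tray(col,x): put(TR+x*dirv(TY)[:2],TY,.005,col)
E
python3 - <<'E'
from h import *
jaw_open()
if from_gauge("red"):
    to_tray("red",-.092)
    im=env.camera("top"); cv2.imwrite("pics/t4.png",im[:,:,::-1])
    for c in PX: print(c,book(c,PX[c] if c!="red" else (405,228),img=im,yaw0=0))
E
```

```text
travel -0.0003 z 0.0925 F [0.3 0.  9.8] M [-0.23  0.07 -0.1 ] t 46.3
at book False t50.3 p [0.6253 0.0158 0.061 ] yaw 88.70 F [-0.3  0.2 -0.1] M [-0.07  0.07  0.02] w0.0915 g0.0
gripped t51.0 p [0.6244 0.0158 0.0601] yaw 88.69 F [0.4 0.  1.4] M [-0.14  0.09 -0.09] w0.0497 g20.0
lifted t52.1 p [0.6235 0.0157 0.1988] yaw 88.70 F [-0.4 -0.7 -3. ] M [-0.16  0.06  0.01] w0.0496 g20.0
put False t54.8 p [ 0.4459 -0.2196  0.047 ] yaw 93.00 F [-0.5  0.4 -2.5] M [-0.13  0.07  0.01] w0.0498 g20.0
red (array([ 0.44227108, -0.18955002,  3.0302223 ]), np.float64(0.6763398692810457))
blue (array([  0.58408293,   0.22369687, -15.23087083]), np.float64(0.1540252718734553))
yellow (array([  0.50608938,   0.35335609, -14.31090099]), np.float64(0.07427691837980867))
```

Yellow has been knocked about 2 cm aside, and fresh looks cover that. Now blue.

```bash
python3 - <<'E'
from h import *
b=book("blue",PX["blue"],yaw0=-14)[0]; print(b)
if pick(b[:2],b[2],0,"blue"):
    im=env.camera("side"); cv2.imwrite("pics/t5.png",im[:,:,::-1])
    put(SPOT+.004*g[:2],G,.018,"blue"); gauge("blue")
E
```

```text
[  0.58329374   0.22272973 -14.27329275]
at book False t59.8 p [0.5842 0.2231 0.0431] yaw 75.73 F [ 0.  -0.4  0. ] M [-0.13  0.03 -0.02] w0.0918 g0.0
gripped t60.5 p [0.5833 0.2227 0.0422] yaw 75.73 F [-0.8 -1.   2.7] M [-0.16  0.28  0.08] w0.0569 g19.9
lifted t61.7 p [0.5825 0.2224 0.1988] yaw 75.73 F [-0.3  0.4 -2.4] M [-0.09  0.1   0.06] w0.0572 g19.8
put False t64.0 p [0.5974 0.0164 0.0602] yaw 88.69 F [-0.2  0.2 -0.7] M [-0.21 -0.07  0.03] w0.0570 g19.8
tab t67.8 p [0.4882 0.0184 0.0922] yaw 88.69 F [-0.7 -0.6  2. ] M [-0.08  0.2  -0.06] w0.0135 g20.0
travel 0.0529 z 0.0924 F [ -0.9  -1.2 -23. ] M [-0.3   0.08 -0.07] t 69.5
travel 0.0542 z 0.0924 F [ -2.6  -1.2 -26.4] M [-0.31  0.36 -0.07] t 70.0
travel 0.0555 z 0.0924 F [ -3.3  -1.1 -26.2] M [-0.31  0.58 -0.1 ] t 70.4
travel 0.0567 z 0.0924 F [ -4.4  -1.  -25.6] M [-0.38  0.7  -0.12] t 70.9
travel 0.0579 z 0.0924 F [ -5.7  -1.4 -23.6] M [-0.32  0.88 -0.09] t 71.3
travel 0.0584 z 0.0924 F [ -7.   -1.3 -22.4] M [-0.28  1.09 -0.05] t 71.8
travel 0.0584 z 0.0924 F [ -6.8  -1.2 -22.9] M [-0.3   1.12 -0.1 ] t 72.8
```

```bash
sed -i 's/\.0938/.0927/; s/\.0935\],vel=.08/.0925],vel=.08/' h.py; python3 - <<'E'
from h import *
jaw_open()
if from_gauge("blue"):
    to_tray("blue",0)
    env.movel([.5,-.1,.25],vel=.25)
    b=book("yellow",(237,213),yaw0=-14)[0]; print(b)
    if pick(b[:2],b[2],0,"yellow"):
        a=env.camera("side");cv2.imwrite("pics/t6.png",cv2.resize(np.hstack([a[130:370,250:450],env.camera("top")[100:340,280:480]]),None,fx=1.9,fy=1.9,interpolation=cv2.INTER_CUBIC)[:,:,::-1])
        put(SPOT+.002*g[:2],G,.018,"yellow"); gauge("yellow")
E
```

```text
travel -0.0002 z 0.0930 F [ 0.3  0.1 12.3] M [-0.09 -0.04 -0.09] t 74.1
at book False t78.1 p [0.6218 0.016  0.061 ] yaw 88.70 F [-0.5 -0.   0.4] M [-0.12  0.04 -0.04] w0.0918 g0.0
gripped t78.7 p [0.6208 0.0158 0.0602] yaw 88.69 F [-0.6  0.3  1.1] M [-0.1   0.37 -0.05] w0.0567 g20.0
lifted t79.8 p [0.62   0.0158 0.1988] yaw 88.71 F [-0.6  0.5 -3.1] M [-0.16  0.08  0.05] w0.0569 g20.0
put True t82.2 p [ 0.5383 -0.215   0.0471] yaw 92.99 F [-0.3  0.3  5.9] M [-0.1   0.18 -0.03] w0.0567 g20.0
[  0.50616083   0.35419498 -14.39552452]
at book False t87.8 p [0.5069 0.3548 0.043 ] yaw 75.61 F [0.2 0.3 0.5] M [-0.12  0.07 -0.02] w0.0918 g0.0
gripped t88.4 p [0.5063 0.3543 0.0423] yaw 75.60 F [-0.6 -0.2  3.3] M [-0.15  0.3   0.04] w0.0639 g20.0
lifted t89.6 p [0.5055 0.3536 0.1988] yaw 75.60 F [-0.1 -0.9 -2.3] M [-0.09 -0.01 -0.01] w0.0638 g20.0
put True t92.4 p [0.5958 0.0163 0.0603] yaw 88.69 F [-0.3  0.2  5.8] M [-0.12  0.17  0.01] w0.0640 g20.0
tab t96.3 p [0.4883 0.0183 0.0922] yaw 88.68 F [-1.1  0.1  2.5] M [-0.13  0.23 -0.09] w0.0136 g20.0
travel 0.0470 z 0.0923 F [-2.7 -0.7 -6.9] M [-0.46  0.37 -0.14] t 97.8
travel 0.0483 z 0.0923 F [-3.4 -2.1 -8.2] M [-0.49  0.77 -0.13] t 98.3
travel 0.0498 z 0.0923 F [ -4.   -2.4 -10. ] M [-0.59  0.86 -0.12] t 98.7
travel 0.0511 z 0.0923 F [-5.4 -2.5 -9.1] M [-0.61  1.03 -0.07] t 99.2
travel 0.0515 z 0.0923 F [-5.4 -2.3 -7.6] M [-0.59  1.13 -0.06] t 99.6
travel 0.0515 z 0.0923 F [-5.8 -2.4 -7.6] M [-0.59  1.09 -0.1 ] t 100.6
```

View pics/t6.png

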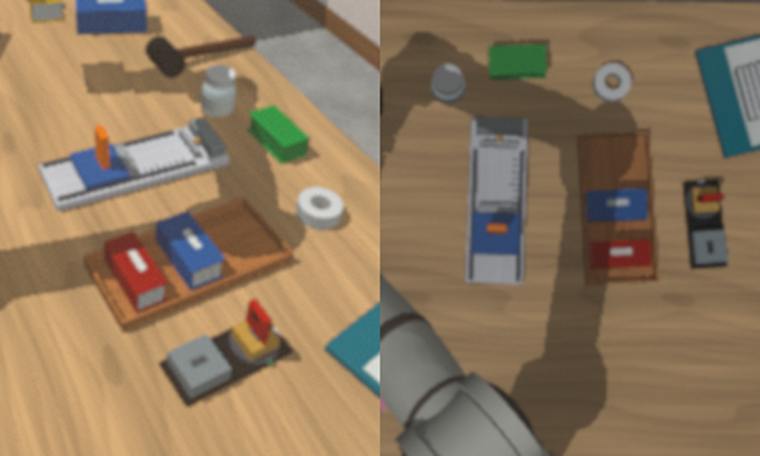

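Red and blue lie flat in the tray, and the yellow reading is done (anvil in about 5.5 mm). Now yellow goes to the tray and I regrip the key.

```bash
python3 - <<'E'
from h import *
jaw_open()
if from_gauge("yellow"):
    to_tray("yellow",.092)
    env.gripper_to(.06)
    env.goto([.5535,-.3835,.2],D(4.8)); print(np.round(env.get_state()["q"]))
    env.goto([.553,-.3838,.17],D(-87.2)); print(np.round(env.get_state()["q"]))
    hit=env.movel([.553,-.3838,.0672],D(-87.2),vel=.12,threshold=8); st(f"down {hit}")
    env.gripper_to(0,15); st("grip")
E
```

```text
travel -0.0002 z 0.0927 F [1.7 0.8 9.9] M [ 0.04 -0.03 -0.09] t 101.8
at book False t105.8 p [0.6183 0.0161 0.061 ] yaw 88.70 F [ 0.8  0.1 -0.7] M [-0.11  0.08  0.02] w0.0921 g0.0
gripped t106.3 p [0.6173 0.0159 0.0603] yaw 88.69 F [-2.   0.2  3.8] M [-0.11  0.51 -0.05] w0.0639 g20.0
lifted t107.4 p [0.6165 0.0158 0.1988] yaw 88.70 F [ 0.4  1.2 -2.1] M [-0.11  0.07 -0.02] w0.0635 g20.0
put True t109.8 p [ 0.6303 -0.2102  0.0473] yaw 92.99 F [-0.3 -0.4  5.7] M [-0.13  0.15 -0.02] w0.0640 g20.0
[ 31.  31.   2.  88.  -1.  60. -52.]
[  17.   35.   22.   90.  -15.   58. -134.]
down False t115.0 p [ 0.5536 -0.3843  0.0681] yaw -87.20 F [-0.1  0.  -0.3] M [0.06 0.11 0.03] w0.0601 g0.0
grip t115.8 p [ 0.5522 -0.3839  0.067 ] yaw -87.22 F [-2.1  1.   0.6] M [ 0.13  0.73 -0.03] w0.0117 g15.0
```

```bash
python3 - <<'E'
from h import *
turn(-87.2,6.8,.0672,8)
s=turn(6.8,4.8,.0672,1)
p=np.array(s["eef_pos"][:2])
env.movel([*p,.110],D(4.8),vel=.06); s=st("lifted")
cv2.imwrite("pics/k3.png",cv2.resize(np.hstack([env.camera("side")[270:350,325:415],env.camera("top")[170:250,425:480]]),None,fx=5,fy=5,interpolation=cv2.INTER_CUBIC)[:,:,::-1])
E
```

```text
turned t118.9 p [ 0.5557 -0.3796  0.0671] yaw 6.69 F [0.4 5.3 1.7] M [ 1.11 -0.15 -0.03] w0.0115 g15.0
turned t119.4 p [ 0.555  -0.3799  0.067 ] yaw 4.77 F [-0.6  1.8  0.5] M [ 0.33  0.22 -0.03] w0.0119 g15.0
lifted t120.3 p [ 0.5548 -0.3798  0.1097] yaw 4.80 F [-0.2  0.5 -0.8] M [-0.08  0.16 -0.  ] w0.0121 g15.0
```

View pics/k3.png

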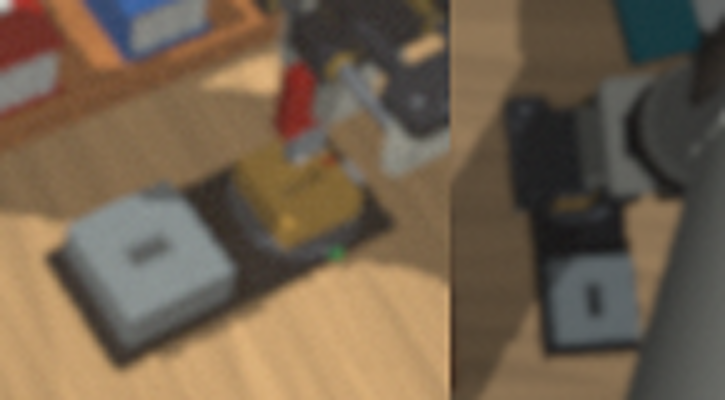

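The key is out and the rotor slot at (310,175) lies along the box again, so it is off. Now I return the key to the rest slot.

```bash
python3 - <<'E'
from h import *
Y=4.8; t=np.array([.5549,-.3798])-.09*dirv(Y)[:2]; print(t)
env.movel([*t,.110],D(Y),vel=.1); ok=False
offs=[(0,0)]+[(r*np.cos(a),r*np.sin(a)) for r in(.0012,.0024) for a in np.arange(0,2*np.pi,np.pi/4)]
for n,o in enumerate(offs):
    c=t+o
    env.movel([*c,.091],D(Y),vel=.05)
    hit=env.movel([*c,.0665],D(Y),vel=.03,threshold=6)
    s=st(f"try{n} {hit}")
    if s["eef_pos"][2]<.078: ok=True;break
    if n>11: break
if ok:
    env.movel([*c,.066],D(Y),vel=.02,threshold=8); st("in")
    env.gripper_to(.06); env.movel([*c,.2],vel=.2)
    env.goto([.45,.15,.3],D(90)); st("away")
    a=env.camera("side");b=env.camera("top")
    cv2.imwrite("pics/f.png",cv2.resize(np.hstack([a[130:370,240:440],b[100:340,290:490]]),None,fx=2,fy=2,interpolation=cv2.INTER_CUBIC)[:,:,::-1])
E
```

```text
[ 0.46521564 -0.38733101]
try0 True t122.3 p [ 0.4655 -0.3872  0.0879] yaw 4.81 F [-0.4  0.1 -0.9] M [-0.05  0.16 -0.02] w0.0120 g15.0
try1 True t123.3 p [ 0.466  -0.3872  0.0669] yaw 4.80 F [-0.6 -0.8  4.6] M [-0.04  0.29  0.01] w0.0118 g15.0
in t123.5 p [ 0.4664 -0.3873  0.0668] yaw 4.79 F [-2.4  2.3  8.2] M [ 0.57  0.71 -0.01] w0.0120 g15.0
away t127.2 p [0.4506 0.1486 0.2997] yaw 89.83 F [0.2 0.  0.1] M [-0.13  0.04 -0.  ] w0.0596 g0.0
```

View pics/f.png

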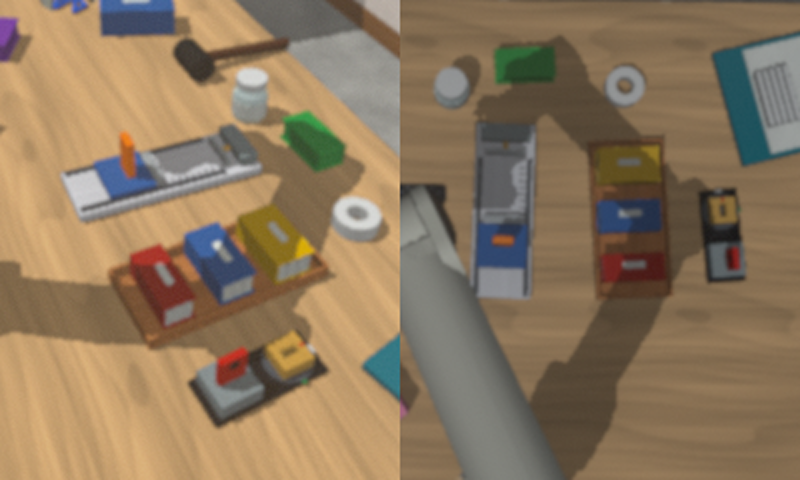

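The books lie flat side by side in the tray, the key stands upright in its rest slot with the switch off, the jaw is open and the bystanders are untouched. Handing in.

```bash
python3 -c "
from cell import env
print(env.job_done())"
```

```text
the job is handed in; nothing more can be done
None
```

The job is done and handed in at about 127 s: red, blue and yellow were gauged in that order (anvil in about 5.5 mm each) and lie flat in the tray, the switch is off with the key upright in its rest slot, and the jaw is fully open.

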